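# Swap the adapter in the bench marker's swing gate

## Task

The power adapter in the bench marker has been marked: lift the gate's latch bar by its pin, swing the gate open to about a right angle and lay the finished adapter, marked side up, flat in the blue tray. Then lay the unmarked adapter from the bench flat in the gate's carrier, between its corner guides, swing the gate fully shut and let the latch bar drop back into its catch. Set the adapters down rather than dropping them, and leave the other things on the bench and the adapter already in the tray where they are.

Things in the scene. Friction and masses are not known exactly. Their poses are not given: they have to be found in the camera images.
- marker: Bench marking machine, light grey, 150 deep x 220 wide x 151 mm high with a dark head housing (to 223 mm, signal lamps to 270 mm) on the rear 60 mm of its roof; fixed to the bench. Origin: centre of its underside. Its front faces its -x, its left side is +y. The lower 62 mm is a plinth; above it is the loading chamber, closed in front by the gate and covered by a roof.
- gate (a joint): Gate angle about its upright hinge at the front left of the marker, rad: 0 shut, grows as the free (right) end swings out towards the robot and then to the left, stop at 1.75. About 0.12 N m of friction: it stays where it is left.
- gate_hinge (a point): Point on the gate's hinge axis, 105 mm above the bench, in the middle of the gate's 8 mm thickness. Axes turn with the gate: the gate lies along -y (170 mm to its free edge, 66 to 138 mm above the bench), x points to its inside, z up. Opening turns it clockwise seen from above.
- latch (a joint): Angle of the gravity latch bar on the gate's outer face, rad: 0 level (down), to 0.35 raised; falls by its own weight (100 g). Its tip lies behind an 11 mm tooth of the catch on the right jamb; from 0.13 rad (pin 6.5 mm higher) the gate is free to open. The catch's front slopes: if the gate is pushed shut with the bar down, the bar rides up and drops in behind the tooth.
- lift_pin (a point): Where to hold the latch bar's black lift pin: round shank 14 mm thick, 45 mm long, with a 21 mm end knob; 32 mm out from the gate's outer face, 122 mm above the bench (bar down). The pin points out along -x of gate_hinge, whose axes it shares; it lies at x -36, y -130 mm from the hinge axis. The bar's pivot is 50 mm along +y; its axis is square to the gate.
- carrier (a point): Middle of the floor of the carrier (aluminium shelf on the gate's inside), 92 mm above the bench, at x +66, y -85 mm from the hinge axis; axes as gate_hinge. Four black corner guides, 9 mm high, leave a pocket 46 mm (x) by 91 mm (y) for an adapter lying along y; between them the long sides are open over 58 mm. With the gate open it stands free in front of the marker.
- adapter_done: Finished black power adapter with a pale etched panel on top, 40 (x) x 85 (y) x 26 mm (z), about 0.22 kg, lying in the carrier at the start. Origin: centre of its underside.
- adapter_next: Plain black unmarked power adapter, same size and mass, lying alone on the bench. Origin: centre of its underside; long axis y.
- tray: Shallow blue tray for finished adapters, 105 (x) x 170 (y) mm, rim 18 mm high, walls and floor 3 mm thick, fixed. Origin: centre of its underside. The half at its -y is free. Behind it and the bench adapter stands a tall laser cabinet (403 mm high, front at x = 545 mm, from y = -64 mm to the left): keep the wrist clear of it.
- adapter_old: Another finished adapter (same size, pale panel) that already lies in the tray at its +y end, long side across the tray; leave it.
- brush: Dust brush, 190 x 23 x 10 mm, in front of the marker; leave it. Origin: centre of its underside, long axis x.
- wipes: Carton of lens wipes, 60 x 90 x 28 mm, right of the marker; leave it. Origin: centre of its underside.
- keys: Bunch of keys, 99 x 121 x 8 mm; leave it. Origin: centre of its underside.
- tape: Roll of black tape, 64 mm across, 19 mm high, at the left end of the bench; leave it. Origin: centre of its underside.

How it is judged:
On the way, in this order (a step that is already met when the one before it is completed fails the run):
1. the latch bar is raised out of its catch while the gate is still shut (value of joint latch above 0.1 rad and value of joint gate below 0.1 rad), for 0.02 s.
2. the gate is swung well open (beyond 1.0 rad) (value of joint gate above 1 rad), for 0.2 s.
3. the finished adapter lies flat in the blue tray, marked side up, let go (x of adapter_done in the frame of tray between -0.045 and 0.045 m and y of adapter_done in the frame of tray between -0.075 and 0.075 m and z of adapter_done in the frame of tray below 0.008 m and angle between adapter_done's own z axis and vertical below 0.1 rad and contact force between the fingers and adapter_done below 0.3 N), for 0.2 s.
4. the unmarked adapter lies flat between the carrier's guides with the gate open, let go (x of adapter_next in the frame of carrier between -0.007 and 0.007 m and y of adapter_next in the frame of carrier between -0.007 and 0.007 m and z of adapter_next in the frame of carrier below 0.004 m and angle between adapter_next's own z axis and vertical below 0.08 rad and value of joint gate above 0.6 rad and contact force between the fingers and adapter_next below 0.3 N), for 0.2 s.
At the end, for the whole second after the job is handed in: The gate is shut (within 0.03 rad) with its latch bar down in the catch (within 0.05 rad of level); the unmarked adapter lies flat in the carrier between the guides (within 7 mm of its middle) and the finished adapter flat in the blue tray, marked side up, both at rest (value of joint gate below 0.03 rad and value of joint latch below 0.05 rad and x of adapter_next in the frame of carrier between -0.007 and 0.007 m and y of adapter_next in the frame of carrier between -0.007 and 0.007 m and z of adapter_next in the frame of carrier below 0.004 m and angle between adapter_next's own z axis and vertical below 0.08 rad and x of adapter_done in the frame of tray between -0.045 and 0.045 m and y of adapter_done in the frame of tray between -0.075 and 0.075 m and z of adapter_done in the frame of tray below 0.008 m and angle between adapter_done's own z axis and vertical below 0.1 rad and linear speed of each of adapter_done, adapter_next below 0.02 m/s); the robot touches nothing.
It fails at once if an adapter is dropped (moves faster than 0.6 m/s with no finger on it) ((linear speed of adapter_done above 0.6 m/s and contact force between the fingers and adapter_done below 0.1 N) or (linear speed of adapter_next above 0.6 m/s and contact force between the fingers and adapter_next below 0.1 N)).
It fails at once if another thing on the bench, or the adapter already in the tray, is moved by more than 25 mm (distance of any of adapter_old, brush, wipes, keys, tape from where it was at the start of the episode above 0.025 m).
It also fails if it takes over 72 s, if anything falls off the work surface, if the arm or the gripper's body presses on something with over 40 N, if the wrist force passes 120 N, or if a joint passes its speed limit or range.

## Robot

A 6-joint arm with a two-finger parallel gripper is mounted at the origin on a cart in front of the work surface, level with it; the furniture and walls round the work are solid. World frame = base frame: x ahead of the robot, y to its left, z up, the work surface at z = 0. Lengths are in m, angles in rad, forces in N, time in s.
With the tool pointing down it reaches from about 0.3 to 0.825 m from the base axis. Payload 5.4 kg.
Tool frame: the origin (TCP) lies at the very end of the fingers, on their centre line; the grasp point (between the pads) lies 19 mm behind it; z points along the fingers, x is the direction in which the jaws open and shut, and the axes are right-handed (so a half turn about z gives the same grasp; the last joint's range is limited). The gripper opens to 92 mm and grips with 3 to 60 N. Pads are 20 mm wide; open, the fingers measure 128 mm over their backs; the gripper's body (75 mm by 189 mm) begins 69 mm behind the grasp point.
Start: joints at [1.096, 0.158, 1.597, -0, 1.386, -0.21], TCP at [0.15, 0.555, 0.215] pointing down, gripper open.
Joint ranges: [-2.91, 2.91], [-0.94, 2.29], [0.18, 2.7], [-1.29, 4.43], [0.17, 2.64], [-3, 3]. Speed limits (rad/s): [2.57, 2.57, 3.14, 3.14, 3.14, 3.14].

## Interface

Orientations are given as a rotation vector (axis times angle).
In Python, from workcell import bot gives the robot as it stands. Calls block until the motion is done:
- bot.goto(position, orientation): joint-space move of the TCP to a pose.
- bot.line_to(position, rot=None, max_speed=0.15): straight line of the TCP; rot=None keeps the orientation; max_speed is the mean speed in m/s.
- bot.set_joints(angles): joint-space move.
- bot.set_gripper(opening, newtons=None): opening from 0.0 (shut) to 1.0 (fully open); newtons is the grip in N (None keeps the last); returns when the fingers have stopped.
- bot.hold(seconds).
- bot.inverse_kinematics(position, orientation): joint angles nearest the present ones, or None.
- bot.read_camera(name): name is "side" or "top" or "wrist"; returns a dict with "pixels" (420x560x3 uint8, blue, green, red), "fx", "fy", "cx", "cy" (pixels), "R" (3x3) and "t" (3): a world point X has camera coordinates R X + t. Camera axes: x right, y down, z forward; pixel columns grow to the right and rows downward; lengths in m; the calibration is good to about 2 mm. The wrist camera is an equidistant fisheye: a pixel r from the principal point sees the ray r / f radians off the axis. A picture is of the moment at which its call begins. There is no depth.
A pose or a line that the arm cannot do raises bot.MotionError and nothing moves.
- bot.job_done(): hands the job in, once; it reports no verdict.
Readings, each from a call of its own:
- bot.current_clock(): time.
- bot.current_joints(): joint angles.
- bot.current_joint_vel(): joint speeds.
- bot.current_effort(): joint torques, N m.
- bot.current_ee_pos(): TCP position.
- bot.current_tool_rot(): TCP orientation.
- bot.current_contact_force(): force on the tool from outside, world axes, zero at the start.
- bot.current_ft_torque(): the same for the moment, N m.
- bot.current_opening(): opening from 0.0 (shut) to 1.0 (fully open).
Only numpy, scipy, OpenCV 4.12 (cv2) and the standard library are available. Lean on these libraries where they do the work, as an engineer would, in place of code of your own. Each camera call takes 0.05 s, during which the arm holds its last target.

## Working session

There is one attempt and no reset: what is moved stays moved. The work goes in short steps, each a Python script; the robot and the scene stay as the last script left them, time stands still between calls to the robot, and variables do not carry over. Pictures are saved under pics/ and viewed, and the job is handed in when it is done.

```bash
ls; mkdir -p pics; python3 - <<'E'
from workcell import bot
import cv2, numpy as np
for n in ("side","top","wrist"):
    c=bot.read_camera(n); cv2.imwrite(f"pics/a_{n}.png",c["pixels"])
    print(n,c["fx"],c["fy"],c["cx"],c["cy"],np.round(c["R"],3).tolist(),np.round(c["t"],3).tolist(), "pos",np.round(-np.array(c["R"]).T@np.array(c["t"]),3))
print(bot.current_clock())
E
```

```text
pics
side 503.20331233397997 503.20331233397997 276.1994178903252 200.13904432126432 [[0.938, -0.347, 0.017], [-0.215, -0.618, -0.756], [0.272, 0.705, -0.654]] [-0.517, 0.188, 1.625] pos [ 0.082 -1.21   1.214]
top 499.9884767864515 499.9884767864515 274.43767972166233 208.39300330782876 [[-0.009, -1.0, -0.0], [-0.983, 0.009, -0.182], [0.182, -0.002, -0.983]] [0.012, 0.572, 1.462] pos [0.297 0.009 1.541]
wrist 325.19226210127806 325.19226210127806 278.80673954376545 210.00260502548412 [[0.261, 0.965, -0.003], [0.935, -0.252, 0.251], [0.241, -0.069, -0.968]] [-0.573, -0.029, 0.39] pos [0.083 0.572 0.383]
0.15
```

View pics/a_side.png

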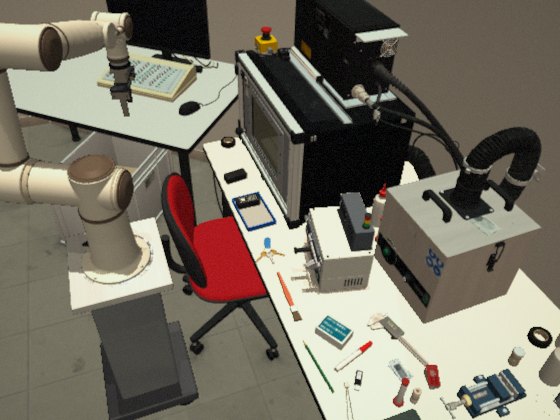

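View pics/a_top.png

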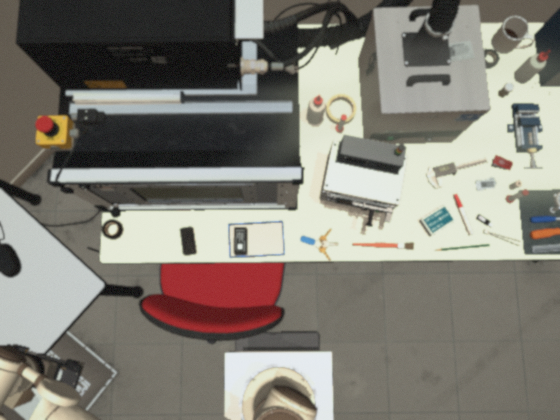

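View pics/a_wrist.png

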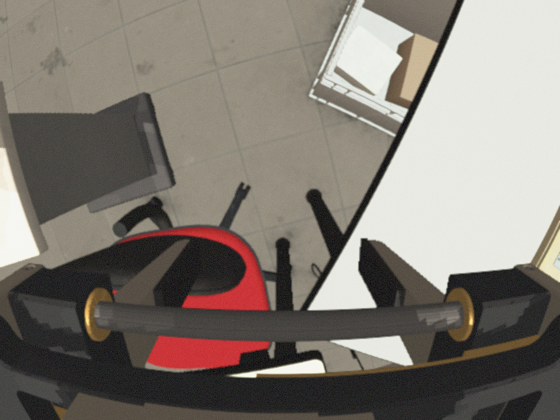

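Top view: marker at about (365,180), rotated; pin at (369,220); tray at (257,239); plain adapter at (188,241); tape at (112,229). The side view shows the same layout. I'll zoom in for measurements.

```bash
cat > h.py <<'E'
import numpy as np, cv2
from workcell import bot
from scipy.spatial.transform import Rotation as Ro
def ray(c,u,v):
    R=np.array(c["R"]);t=np.array(c["t"])
    x=(u-c["cx"])/c["fx"]; y=(v-c["cy"])/c["fy"]
    return -R.T@t, R.T@np.array([x,y,1.])
def rayw(c,u,v):
    R=np.array(c["R"]);t=np.array(c["t"])
    a=np.array([u-c["cx"],v-c["cy"]]); r=np.hypot(*a); th=r/c["fx"]
    d=np.array([*(a/max(r,1e-9)*np.sin(th)),np.cos(th)])
    return -R.T@t, R.T@d
def plane(c,u,v,z,w=False):
    o,d=(rayw if w else ray)(c,u,v); return o+d*(z-o[2])/d[2]
def tri(rs):
    A=np.zeros((3,3));b=np.zeros(3)
    for o,d in rs:
        d=d/np.linalg.norm(d);P=np.eye(3)-np.outer(d,d);A+=P;b+=P@o
    x=np.linalg.solve(A,b); return x,[np.linalg.norm((np.eye(3)-np.outer(d/np.linalg.norm(d),d/np.linalg.norm(d)))@(x-o)) for o,d in rs]
def proj(c,X):
    p=np.array(c["R"])@np.array(X)+np.array(c["t"]); return np.array([c["cx"]+c["fx"]*p[0]/p[2],c["cy"]+c["fy"]*p[1]/p[2]])
def crop(img,x0,y0,x1,y1,s,fn):
    cv2.imwrite(fn,cv2.resize(img[y0:y1,x0:x1],None,fx=s,fy=s,interpolation=cv2.INTER_CUBIC))
E
python3 - <<'E'
import cv2
from h import *
t=cv2.imread("pics/a_top.png");s=cv2.imread("pics/a_side.png")
crop(t,300,130,430,260,6-1.5,"pics/b_t1.png" ) if 0 else crop(t,300,130,430,260,4.6,"pics/b_t1.png")
crop(t,160,200,320,270,5,"pics/b_t2.png")
crop(s,285,180,385,300,5,"pics/b_s1.png")
crop(s,210,160,300,250,6,"pics/b_s2.png")
E
```

```text
(no output)
```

View pics/b_t1.png

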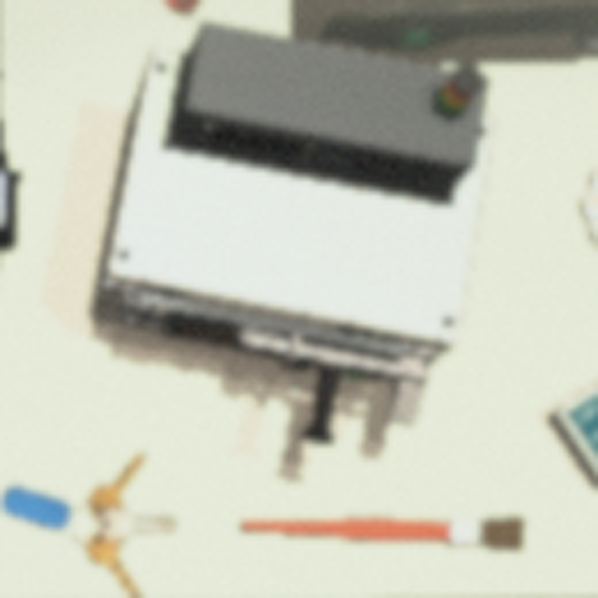

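View pics/b_t2.png

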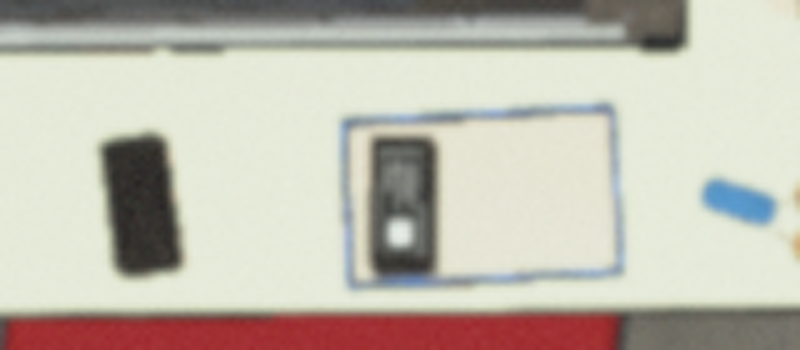

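View pics/b_s1.png

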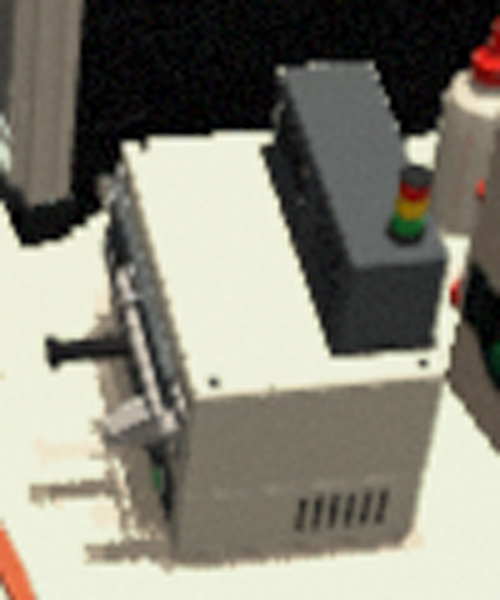

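View pics/b_s2.png

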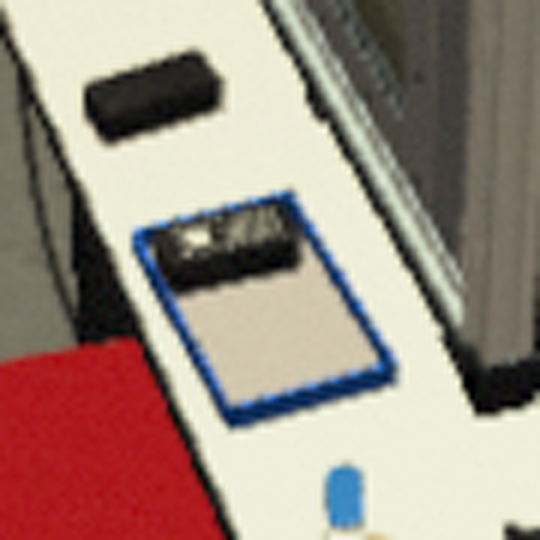

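```bash
python3 - <<'E'
from h import *
T=bot.read_camera("top");S=bot.read_camera("side")
ct=lambda x,y,s=4.6,o=(300,130):((x+.5)/s-.5+o[0],(y+.5)/s-.5+o[1])
cs=lambda x,y:((x+.5)/5-.5+285,(y+.5)/5-.5+180)
# roof: white mask
def fitmask(m):
    cs_,_=cv2.findContours(m,cv2.RETR_EXTERNAL,cv2.CHAIN_APPROX_NONE);c=max(cs_,key=cv2.contourArea);return c
print("roof FL,FR top",[plane(T,*ct(*p),.151).round(4) for p in [(107,278),(450,347)]])
print("roof left rear top",plane(T,*ct(152,55),.151).round(4))
print("roof FL,FR,RR side",[plane(S,*cs(*p),.151).round(4) for p in [(124,142),(195,400),(443,375)]])
print("base FR,RR side",[plane(S,*cs(*p),0).round(4) for p in [(175,560),(415,540)]])
# screws
print("screws top",[plane(T,*ct(*p),.151).round(4) for p in [(122,255),(447,321),(160,67)]])
print("screws side",[plane(S,*cs(*p),.151).round(4) for p in [(213,383),(423,363),(140,148)]])
print("FL tri",tri([ray(T,*ct(107,278)),ray(S,*cs(124,142))]))
print("FR tri",tri([ray(T,*ct(450,347)),ray(S,*cs(195,400))]))
print("knob",tri([ray(T,*ct(317,434)),ray(S,*cs(52,352))]))
print("pin at plate top",plane(T,*ct(325,372),.122).round(4))
print("knob at plane .122 top",plane(T,*ct(317,434),.122).round(4),plane(S,*cs(52,352),.122).round(4))
# dark adapters / tray
img=T["pixels"].astype(int)
def rect(m,name,z,off):
    c=fitmask(m.astype(np.uint8)); c=c.reshape(-1,2)+np.array(off)
    P=np.array([plane(T,u,v,z)[:2] for u,v in c]).astype(np.float32)
    r=cv2.minAreaRect(P*1000);print(name,r, "long-axis ang");return r
sub=img[215:262,172:205]; rect(sub.sum(2)<260,"next z.026",.026,(172,215))
sub=img[215:262,222:290]; b,g,r=sub[...,0],sub[...,1],sub[...,2]
rect(((b-r)>25),"tray z.018",.018,(222,215))
sub=img[222:256,232:252]; rect(sub.sum(2)<330,"old z.029",.029,(232,222))
print("tape",plane(T,112,229,.019))
E
```

```text
roof FL,FR top [array([ 0.6062, -0.1317,  0.151 ]), array([ 0.5607, -0.3417,  0.151 ])]
roof left rear top [ 0.7498 -0.164   0.151 ]
roof FL,FR,RR side [array([ 0.611 , -0.1342,  0.151 ]), array([ 0.5624, -0.3507,  0.151 ]), array([ 0.7055, -0.3806,  0.151 ])]
base FR,RR side [array([ 0.5647, -0.3446,  0.    ]), array([ 0.7108, -0.3799,  0.    ])]
screws top [array([ 0.6207, -0.1414,  0.151 ]), array([ 0.577 , -0.3407,  0.151 ]), array([ 0.7419, -0.1688,  0.151 ])]
screws side [array([ 0.5776, -0.3421,  0.151 ]), array([ 0.6991, -0.3683,  0.151 ]), array([ 0.6183, -0.1428,  0.151 ])]
FL tri (array([ 0.60906242, -0.1325604 ,  0.14938071]), [np.float64(0.002557144957473017), np.float64(0.0025571449574731094)])
FR tri (array([ 0.56400404, -0.34423219,  0.14313201]), [np.float64(0.0018283923453725549), np.float64(0.0018283923453726197)])
knob (array([ 0.51150337, -0.26309301,  0.12126854]), [np.float64(0.0003334094016374462), np.float64(0.0003334094016375005)])
pin at plate top [ 0.551  -0.2698  0.122 ]
knob at plane .122 top [ 0.5117 -0.263   0.122 ] [ 0.5109 -0.2637  0.122 ]
next z.026 ((480.3377990722656, 271.0087585449219), (79.31131744384766, 35.81699752807617), 8.450366973876953) long-axis ang
tray z.018 ((433.9548645019531, 106.57079315185547), (30.45126724243164, 3.0444231033325195), 89.46703338623047) long-axis ang
old z.029 ((477.2653503417969, 111.65943908691406), (36.40669631958008, 79.42102813720703), 89.46701049804688) long-axis ang
tape [0.51899607 0.50625189 0.019     ]
```

```bash
cat >> h.py <<'E'
def down(a): # tool down, tool x axis at world angle a
    x=np.array([np.cos(a),np.sin(a),0]);z=np.array([0,0,-1.]);y=np.cross(z,x)
    return Ro.from_matrix(np.column_stack([x,y,z])).as_rotvec()
E
python3 - <<'E'
from h import *
p=np.array(bot.current_ee_pos());R=Ro.from_rotvec(bot.current_tool_rot()).as_matrix()
c=bot.read_camera("wrist");Rc=np.array(c["R"]);pos=-Rc.T@np.array(c["t"])
print("tool axes",R.round(3).tolist());print("cam in tool",(R.T@(pos-p)).round(4),"cam fwd in tool",(R.T@Rc[2]).round(3))
for q in [(.1,.36,.3),(.36,-.1,.3),(.42,-.22,.27),(.5,-.22,.25),(.48,.09,.1),(.48,.27,.1),(.53,-.27,.1),(.479,-.115,.1),(.52,-.215,.1)]:
    for a in [-1.57-.21,1.57-.21,0,-1.57,-3.14]:
        s=bot.inverse_kinematics(q,down(a)); print(q,round(a,2),None if s is None else np.round(s,2))
# tray
T=bot.read_camera("top");img=T["pixels"].astype(int)
sub=img[215:262,222:290];m=((sub[...,0]-sub[...,2])>15)
v,u=np.nonzero(m);P=np.array([plane(T,a+222,b+215,.018)[:2] for a,b in zip(u,v)],np.float32)
print("tray",len(P),cv2.minAreaRect(P*1000))
E
```

```text
tool axes [[0.262, 0.965, -0.0], [0.965, -0.262, -0.001], [-0.001, -0.0, -1.0]]
cam in tool [-0.0007 -0.0698 -0.169 ] cam fwd in tool [-0.002  0.251  0.968]
(0.1, 0.36, 0.3) -1.78 [ 0.97 -0.45  1.97  0.    1.62  2.75]
(0.1, 0.36, 0.3) 1.36 [ 0.97 -0.45  1.97 -0.    1.62 -0.39]
(0.1, 0.36, 0.3) 0 [ 0.97 -0.45  1.97 -0.    1.62  0.97]
(0.1, 0.36, 0.3) -1.57 [ 0.97 -0.45  1.97 -0.    1.62  2.54]
(0.1, 0.36, 0.3) -3.14 [ 0.97 -0.45  1.97  0.    1.62 -2.17]
(0.36, -0.1, 0.3) -1.78 [-0.6  -0.45  1.97 -0.    1.62  1.18]
(0.36, -0.1, 0.3) 1.36 [-0.6  -0.45  1.97 -0.    1.62 -1.96]
(0.36, -0.1, 0.3) 0 [-0.6  -0.45  1.97 -0.    1.62 -0.6 ]
(0.36, -0.1, 0.3) -1.57 [-0.6  -0.45  1.97  0.    1.62  0.97]
(0.36, -0.1, 0.3) -3.14 [-0.6  -0.45  1.97 -0.    1.62  2.54]
(0.42, -0.22, 0.27) -1.78 [-0.74 -0.14  1.79 -0.    1.49  1.04]
(0.42, -0.22, 0.27) 1.36 [-0.74 -0.14  1.79 -0.    1.49 -2.1 ]
(0.42, -0.22, 0.27) 0 [-0.74 -0.14  1.79 -0.    1.49 -0.74]
(0.42, -0.22, 0.27) -1.57 [-0.74 -0.14  1.79  0.    1.49  0.83]
(0.42, -0.22, 0.27) -3.14 [-0.74 -0.14  1.79 -0.    1.49  2.4 ]
(0.5, -0.22, 0.25) -1.7
[... 1213 characters left out ...]
 -0.    1.14  1.3 ]
(0.479, -0.115, 0.1) 1.36 [-0.48  0.07  1.93 -0.    1.14 -1.84]
(0.479, -0.115, 0.1) 0 [-0.48  0.07  1.93 -0.    1.14 -0.48]
(0.479, -0.115, 0.1) -1.57 [-0.48  0.07  1.93  0.    1.14  1.09]
(0.479, -0.115, 0.1) -3.14 [-0.48  0.07  1.93 -0.    1.14  2.66]
(0.52, -0.215, 0.1) -1.78 [-0.61  0.24  1.74 -0.    1.16  1.17]
(0.52, -0.215, 0.1) 1.36 [-0.61  0.24  1.74 -0.    1.16 -1.97]
(0.52, -0.215, 0.1) 0 [-0.61  0.24  1.74 -0.    1.16 -0.61]
(0.52, -0.215, 0.1) -1.57 [-0.61  0.24  1.74  0.    1.16  0.96]
(0.52, -0.215, 0.1) -3.14 [-0.61  0.24  1.74 -0.    1.16  2.53]
tray 170 ((484.3674621582031, 64.13034057617188), (106.3150634765625, 168.88465881347656), 2.7779181003570557)
```

```bash
python3 - <<'E'
from h import *
bot.line_to([.1,.36,.3],max_speed=.25)
s=bot.inverse_kinematics((.38,-.22,.28),down(1.36));bot.set_joints(s)
bot.goto((.45,-.25,.23),down(1.36))
c=bot.read_camera("wrist");cv2.imwrite("pics/c_w.png",c["pixels"]);np.save("c_w.npy",c,allow_pickle=True);print(bot.current_clock(),bot.current_ee_pos())
bot.set_gripper(.35)
E
```

```text
4.175 [ 0.45005315 -0.24945582  0.2304665 ]
```

View pics/c_w.png

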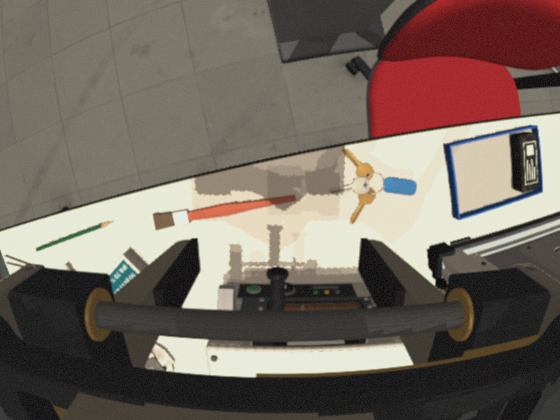

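```bash
python3 - <<'E'
from h import *
im=cv2.imread("pics/c_w.png");crop(im,195,225,395,375,4,"pics/c_w1.png")
E
```

```text
(no output)
```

View pics/c_w1.png

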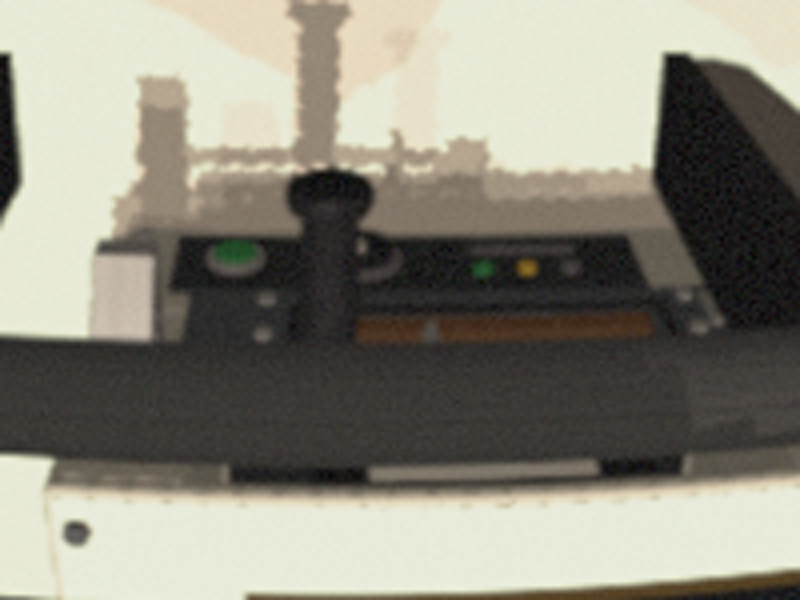

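```bash
python3 - <<'E'
from h import *
bot.line_to([.55,-.26,.23],max_speed=.2)
c=bot.read_camera("wrist");cv2.imwrite("pics/d_w.png",c["pixels"]);np.save("d_w.npy",c,allow_pickle=True);print(bot.current_clock(),bot.current_ee_pos())
crop(c["pixels"],195,125,395,275,4,"pics/d_w1.png")
E
```

```text
5.85 [ 0.54922429 -0.25990469  0.2298728 ]
```

View pics/d_w.png

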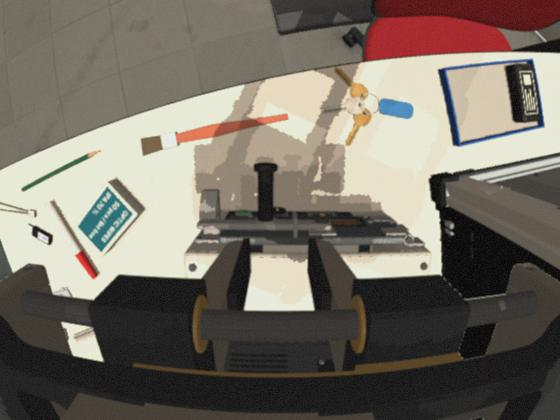

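View pics/d_w1.png

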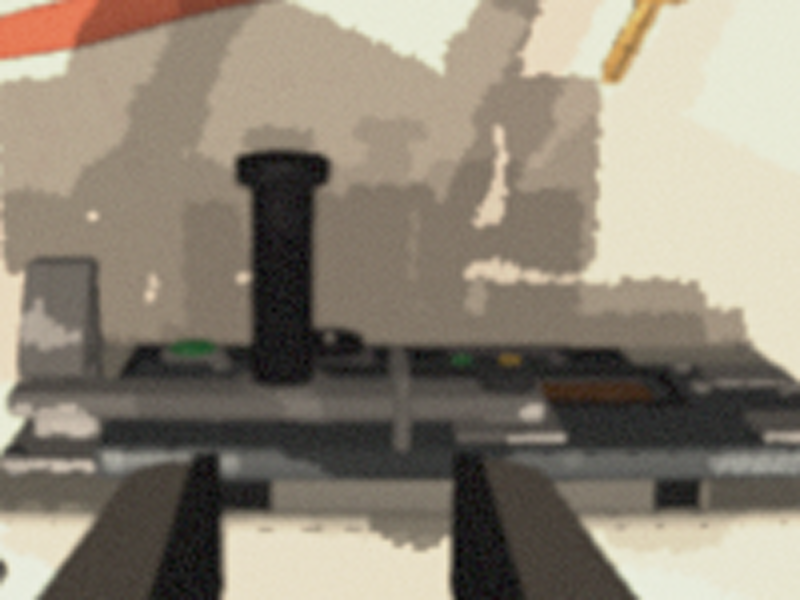

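```bash
python3 - <<'E'
from h import *
c=np.load("d_w.npy",allow_pickle=True).item()
psi=-.213;ex=np.array([np.cos(psi),np.sin(psi)]);ey=np.array([-ex[1],ex[0]])
def q(x,y,z,n):
    p=plane(c,(x+.5)/4-.5+195,(y+.5)/4-.5+125,z,True);print(n,p.round(4),"ax %.4f lat %.4f"%(p[:2]@ex,p[:2]@ey));return p
a=q(283,152,.1325,"knob front top")
q(238,165,.122,"knob L");q(328,165,.122,"knob R")
q(253,280,.122,"shank L");q(314,280,.122,"shank R")
q(283,187,.1325,"knob back")
q(283,376,.122,"shank base");q(283,380,.129,"shank base top")
for x in (120,400,790):
  q(x,450,.138,"gate top outer");q(x,478,.138,"gate top inner")
for x in (300,600): q(x,512,.151,"roof front")
q(60,258,.13,"catch front")
E
```

```text
knob front top [ 0.5068 -0.2632  0.1325] ax 0.5510 lat -0.1501
knob L [ 0.5085 -0.2739  0.122 ] ax 0.5549 lat -0.1602
knob R [ 0.5125 -0.2551  0.122 ] ax 0.5549 lat -0.1410
shank L [ 0.5337 -0.2763  0.122 ] ax 0.5801 lat -0.1573
shank R [ 0.5365 -0.2633  0.122 ] ax 0.5800 lat -0.1440
knob back [ 0.5139 -0.2648  0.1325] ax 0.5582 lat -0.1502
shank base [ 0.5562 -0.2747  0.122 ] ax 0.6017 lat -0.1509
shank base top [ 0.5552 -0.2741  0.129 ] ax 0.6006 lat -0.1506
gate top outer [ 0.5608 -0.3109  0.138 ] ax 0.6138 lat -0.1853
gate top inner [ 0.567  -0.3126  0.138 ] ax 0.6203 lat -0.1856
gate top outer [ 0.573  -0.2523  0.138 ] ax 0.6134 lat -0.1255
gate top inner [ 0.5793 -0.2535  0.138 ] ax 0.6198 lat -0.1254
gate top outer [ 0.5921 -0.1676  0.138 ] ax 0.6141 lat -0.0387
gate top inner [ 0.5987 -0.1683  0.138 ] ax 0.6207 lat -0.0379
roof front [ 0.5774 -0.2747  0.151 ] ax 0.6224 lat -0.1464
roof front [ 0.5908 -0.2139  0.151 ] ax 0.6227 lat -0.0842
catch front [ 0.5187 -0.3149  0.13  ] ax 0.5736 lat -0.1981
```

The knob is at (265,165), the gate's top edge gives a hinge axial of 0.618, and the pin lateral is -0.1505, which agrees with the top and side triangulation. The catch block stands left of the pin at about (205,200), clear by roughly 7 mm with narrow jaws. Now grasping and lifting the pin.

```bash
cat >> h.py <<'E'
PSI=-.213
ex=np.array([np.cos(PSI),np.sin(PSI)]);ey=np.array([-ex[1],ex[0]])
H=.618*ex-.0203*ey
def gp(x,y,th): # gate-frame point to world xy
    a=PSI-th; return H+np.array([np.cos(a)*x-np.sin(a)*y,np.sin(a)*x+np.cos(a)*y])
def st(n=""): print(n,"t%.2f"%bot.current_clock(),"p",np.round(bot.current_ee_pos(),4),"F",np.round(bot.current_contact_force(),1),"M",np.round(bot.current_ft_torque(),2),"op %.3f"%bot.current_opening())
def snap(n):
    c=bot.read_camera("wrist");cv2.imwrite(f"pics/{n}.png",c["pixels"]);np.save(n+".npy",c,allow_pickle=True);return c
E
python3 - <<'E'
from h import *
bot.set_gripper(.28,15)
A=PSI+np.pi/2
p=gp(-.037,-.130,0);print(p)
bot.line_to([*p,.20],rot=down(A),max_speed=.2)
bot.line_to([*p,.105],max_speed=.12);st("down")
bot.set_gripper(0,15);st("grip")
bot.line_to([*p,.116],max_speed=.05);st("lift")
c=snap("e_w")
E
```

```text
[ 0.53609768 -0.26972275]
down t7.42 p [ 0.5368 -0.2702  0.1061] F [ 0.3 -0.7 -0.8] M [-0.04  0.02  0.04] op 0.278
grip t7.76 p [ 0.5369 -0.2694  0.106 ] F [1.5 3.8 3.9] M [ 0.65 -0.17 -0.08] op 0.145
lift t8.12 p [ 0.5362 -0.2682  0.1154] F [ 4.6  4.8 -2.9] M [ 0.87 -0.62 -0.07] op 0.148
```

View pics/e_w.png

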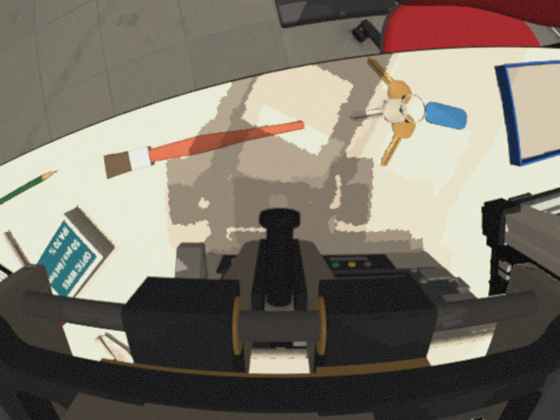

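The knob at (280,215) is between the fingers, and the opening of 13.4 mm matches the shank. Swinging the gate now.

```bash
python3 - <<'E'
from h import *
for i,th in enumerate(np.linspace(0,1.36,13)[1:]):
    p=gp(-.037,-.1295,th)
    bot.line_to([*p,.118],rot=down(PSI+np.pi/2-th),max_speed=.12);st("%.2f"%th)
    if np.linalg.norm(bot.current_contact_force())>40: print("stop");break
snap("f_w")
E
```

```text
0.11 t8.46 p [ 0.5226 -0.2596  0.1171] F [ 3.3  4.9 -4.1] M [ 0.74 -0.6  -0.11] op 0.149
0.23 t8.73 p [ 0.5109 -0.2503  0.1173] F [ 4.1  5.  -3.5] M [ 0.75 -0.71 -0.11] op 0.145
0.34 t9.01 p [ 0.5003 -0.2398  0.1175] F [ 4.   3.9 -4.1] M [ 0.72 -0.84 -0.08] op 0.145
0.45 t9.28 p [ 0.4909 -0.2283  0.1177] F [ 6.3  4.2 -3.4] M [ 0.59 -0.91 -0.09] op 0.146
0.57 t9.56 p [ 0.4829 -0.2156  0.1179] F [ 6.8  4.2 -4.3] M [ 0.42 -0.93 -0.15] op 0.143
0.68 t9.83 p [ 0.4763 -0.2022  0.1181] F [ 6.   2.9 -4.6] M [ 0.36 -0.91 -0.09] op 0.149
0.79 t10.11 p [ 0.4713 -0.1881  0.1181] F [ 5.   1.5 -4. ] M [ 0.25 -0.89 -0.11] op 0.145
0.91 t10.38 p [ 0.4678 -0.1735  0.1182] F [ 4.9  1.4 -4.3] M [ 0.09 -0.78 -0.07] op 0.145
1.02 t10.66 p [ 0.466  -0.1585  0.1183] F [ 4.9  0.3 -4.3] M [ 0.06 -0.7  -0.07] op 0.146
1.13 t10.93 p [ 0.4659 -0.1434  0.1183] F [ 4.9 -1.3 -4.2] M [-0.03 -0.7  -0.06] op 0.144
1.25 t11.21 p [ 0.4675 -0.1284  0.1182] F [ 5.5 -0.6 -3.8] M [-0.11 -0.72 -0.04] op 0.143
1.36 t11.48 p [ 0.4708 -0.1137  0.1182] F [ 4.6 -1.4 -3.5] M [-0.22 -0.67 -0.09] op 0.147
```

View pics/f_w.png

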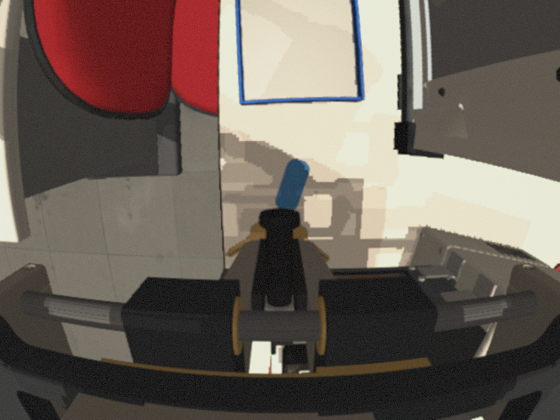

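Pin held at (280,220), gate open; low forces throughout. Lower, release, and look at the carrier.

```bash
python3 - <<'E'
from h import *
p=bot.current_ee_pos()
bot.line_to([p[0],p[1],.108],max_speed=.06)
bot.set_gripper(.30);st("rel")
bot.line_to([p[0],p[1],.26],max_speed=.2)
bot.set_gripper(.66)
q=gp(.066,-.085,1.36);print(q)
bot.goto([q[0]+.06,q[1],.26],down(np.pi/2))
snap("g_w");st()
E
```

```text
rel t12.26 p [ 0.471  -0.1139  0.1083] F [ 0.6 -0.4  0.4] M [-0.07  0.1   0.  ] op 0.303
[ 0.51459739 -0.21629468]
 t15.32 p [ 0.5745 -0.2161  0.2601] F [-0.2 -0.5  0.5] M [0.   0.01 0.  ] op 0.661
```

View pics/g_w.png

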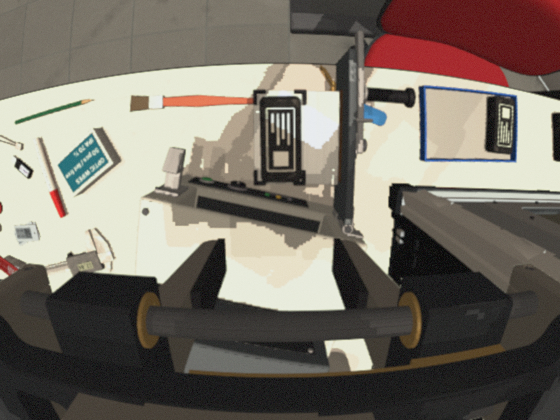

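```bash
python3 - <<'E'
from h import *
im=cv2.imread("pics/g_w.png");crop(im,235,75,375,215,5,"pics/g_w1.png")
E
```

```text
(no output)
```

View pics/g_w1.png

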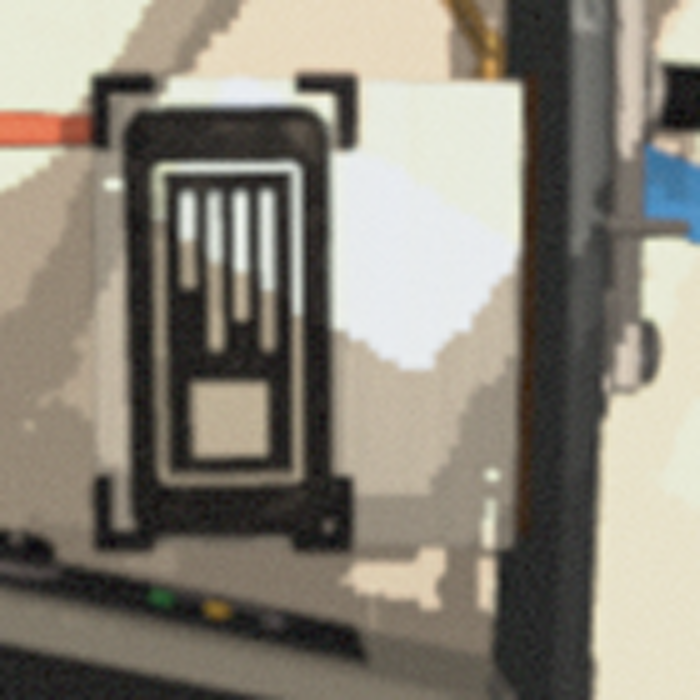

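```bash
cat >> h.py <<'E'
def cw(c,x,y,z,s=5,o=(235,75)): return plane(c,(x+.5)/s-.5+o[0],(y+.5)/s-.5+o[1],z,True)
E
python3 - <<'E'
from h import *
c=np.load("g_w.npy",allow_pickle=True).item()
G=[cw(c,x,y,.101)[:2] for x,y in [(92,76),(357,76),(352,550),(95,550)]]
A=[cw(c,x,y,.118)[:2] for x,y in [(127,107),(330,107),(330,536),(131,536)]]
for n,P in (("guides",G),("adapter",A)):
    P=np.array(P);print(n,P.round(4).tolist(),"c",P.mean(0).round(4),"w",np.linalg.norm(P[0]-P[1]).round(4),np.linalg.norm(P[3]-P[2]).round(4),"l",np.linalg.norm(P[0]-P[3]).round(4),np.linalg.norm(P[1]-P[2]).round(4))
    d=(P[0]-P[3])+(P[1]-P[2]);print("long ang",np.degrees(np.arctan2(-d[1],-d[0])))
print("model carrier",gp(.066,-.085,1.36))
g=[cw(c,x,y,.138)[:2] for x,y in [(510,40),(495,600)]];d=np.array(g[1])-g[0];print("gate inner edge",g,np.degrees(np.arctan2(d[1],d[0])))
E
```

```text
guides [[0.466, -0.2432], [0.4659, -0.1905], [0.5625, -0.1906], [0.5626, -0.2433]] c [ 0.5142 -0.2169] w 0.0527 0.0527 l 0.0966 0.0966
long ang -0.10010661486707419
adapter [[0.4741, -0.2352], [0.474, -0.1969], [0.5568, -0.1963], [0.5568, -0.2349]] c [ 0.5154 -0.2158] w 0.0383 0.0386 l 0.0827 0.0828
long ang 0.3068349707620318
model carrier [ 0.51459739 -0.21629468]
gate inner edge [array([ 0.46278767, -0.16603582]), array([ 0.56517122, -0.16689207])] -0.47916315655192154
```

Carrier found at (0.5144, -0.2166), within 0.5 mm of the hinge model; the sizes match. Picking the finished adapter.

```bash
python3 - <<'E'
from h import *
bot.line_to([.5154,-.2160,.20],rot=down(np.pi/2),max_speed=.2)
bot.line_to([.5154,-.2160,.097],max_speed=.1);st("down")
bot.set_gripper(0,25);st("grip")
bot.line_to([.5154,-.2160,.12],max_speed=.06);st("up")
bot.line_to([.5154,-.2160,.19],max_speed=.15);st("up")
c=snap("i_w")
T=bot.read_camera("top");cv2.imwrite("pics/i_t.png",cv2.resize(T["pixels"],None,fx=1.4,fy=1.4))
E
```

```text
down t17.07 p [ 0.516  -0.2164  0.0978] F [ 0.4  0.1 -0. ] M [ 0.01  0.03 -0.01] op 0.660
grip t17.52 p [ 0.5157 -0.2159  0.0974] F [-0.7  2.1  2.6] M [0.28 0.05 0.  ] op 0.433
up t18.05 p [ 0.5155 -0.2161  0.1203] F [-0.1  0.4 -1.9] M [0.07 0.01 0.  ] op 0.434
up t18.67 p [ 0.5149 -0.2157  0.189 ] F [ 0.2 -0.4 -2.5] M [-0.   -0.   -0.06] op 0.434
```

View pics/i_w.png

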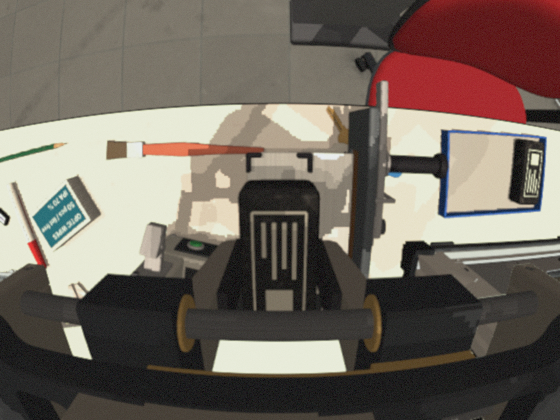

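```bash
python3 - <<'E'
from h import *
c=np.load("g_w.npy",allow_pickle=True).item()
P=np.array([plane(c,u,v,.018,True)[:2] for u,v in [(421,87),(518,94),(515.5,161),(419.5,160)]]);print("tray wrist",P.round(3).tolist(),P.mean(0))
bot.line_to([.455,-.19,.19],max_speed=.15)
bot.line_to([.455,.031,.19],rot=down(np.radians(92.8)),max_speed=.2)
c=snap("j_w");st()
E
```

```text
tray wrist [[0.442, -0.029], [0.429, 0.145], [0.533, 0.146], [0.541, -0.028]] [0.48633675 0.05857907]
 t20.67 p [0.4551 0.0303 0.19  ] F [ 0.  -0.7 -1.6] M [ 0.03  0.   -0.03] op 0.437
```

View pics/j_w.png

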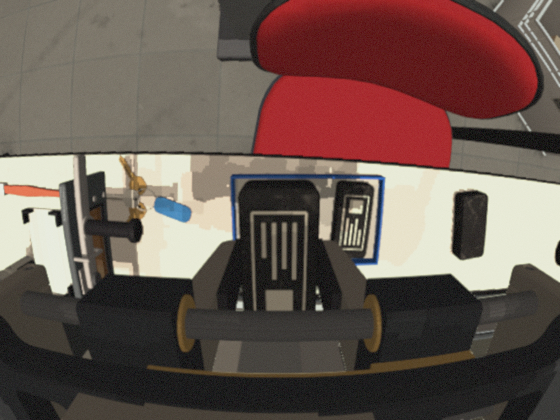

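```bash
python3 - <<'E'
from h import *
c=np.load("j_w.npy",allow_pickle=True).item()
P=[plane(c,u,v,.018,True)[:2].round(4) for u,v in [(233,177),(384,178),(378,262)]];print(P)
print("mid diag",(P[0]+P[2])/2)
print("old left edge",plane(c,338,183,.029,True),plane(c,338,258,.029,True))
E
```

```text
[array([ 0.4395, -0.0207]), array([0.4314, 0.1432]), array([0.5307, 0.1496])]
mid diag [0.4851  0.06445]
old left edge [0.43851015 0.08973084 0.029     ] [0.52223546 0.09805199 0.029     ]
```

Three views agree on the tray centre at (0.485, 0.064), and the old adapter's edge is about 28 mm on the +y side. Laying the adapter down.

```bash
python3 - <<'E'
from h import *
bot.line_to([.4836,.0305,.12],max_speed=.15)
bot.line_to([.4836,.0305,.022],max_speed=.1);st()
f0=bot.current_contact_force()[2]
for z in np.arange(.0180,.0059,-.002):
    bot.line_to([.4836,.0305,z],max_speed=.04);f=bot.current_contact_force();st("%.4f"%z)
    if f[2]-f0>2.0: break
bot.set_gripper(.55);st("rel")
z=bot.current_ee_pos()[2]
bot.line_to([.4836,.0305,.20],max_speed=.15)
c=snap("k_w");st()
E
```

```text
t22.45 p [0.4843 0.0304 0.0227] F [ 0.5  0.  -2.2] M [ 0.04  0.   -0.01] op 0.434
0.0180 t22.70 p [0.4836 0.0305 0.018 ] F [-0.2  0.1 -1.8] M [ 0.02 -0.03 -0.02] op 0.433
0.0160 t22.95 p [0.4835 0.0305 0.0159] F [ 0.5  0.4 -2.7] M [-0.01  0.02 -0.05] op 0.433
0.0140 t23.20 p [0.4834 0.0305 0.0138] F [-0.8 -0.5 -1.8] M [ 0.02 -0.03  0.05] op 0.434
0.0120 t23.45 p [0.4834 0.0305 0.0118] F [-1.  -0.2 -1.7] M [ 0.03  0.   -0.05] op 0.433
0.0100 t23.70 p [0.4834 0.0305 0.0098] F [-0.2 -0.7 -2.6] M [ 0.02 -0.04  0.04] op 0.438
0.0080 t23.95 p [0.4841 0.0304 0.0084] F [-0.5  0.1  0.6] M [ 0.11  0.08 -0.01] op 0.429
rel t24.32 p [0.4836 0.0305 0.0079] F [0.1 0.7 0.1] M [ 0.   -0.03 -0.  ] op 0.549
 t25.80 p [0.4829 0.0306 0.1989] F [-0.4  0.1  0.6] M [-0.01  0.   -0.  ] op 0.550
```

View pics/k_w.png

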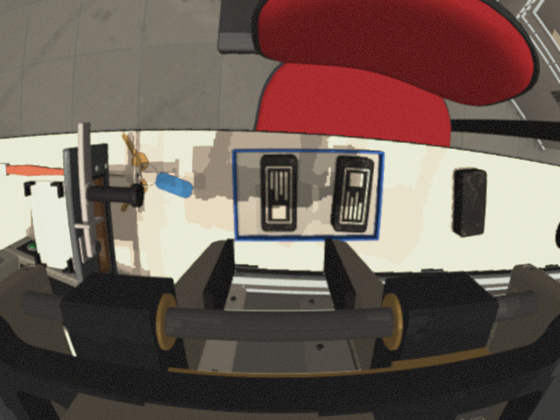

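The finished adapter lies flat, panel up, in the tray at (279,192), beside the old one. Moving over to the plain adapter.

```bash
python3 - <<'E'
from h import *
bot.set_gripper(.66)
bot.line_to([.47,.271,.20],rot=down(np.radians(98.4)),max_speed=.2)
c=snap("l_w");st()
crop(c["pixels"],210,110,350,250,5,"pics/l_w1.png")
E
```

```text
t27.57 p [0.4702 0.2702 0.2   ] F [ 0.3  0.6 -0.3] M [ 0.   -0.01  0.02] op 0.661
```

View pics/l_w1.png

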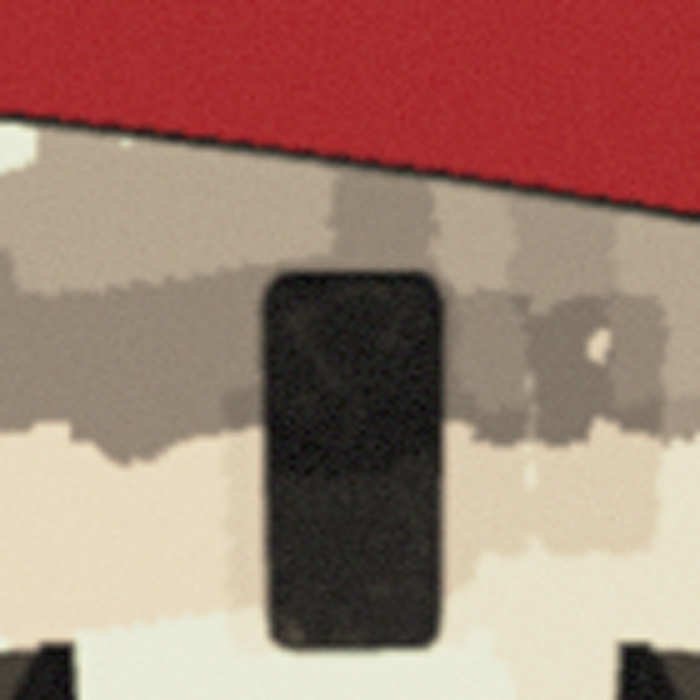

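```bash
python3 - <<'E'
from h import *
c=np.load("l_w.npy",allow_pickle=True).item()
o=dict(s=5,o=(210,110))
f=[cw(c,x,650,.026,**o)[:2] for x in (268,441)]
for z in (0,.026):
    n=[cw(c,x,270,z,**o)[:2] for x in (264,442)]
    fm=np.mean(f,0);nm=np.mean(n,0);d=fm-nm
    print(z,n,f,"len",np.linalg.norm(d),"w",np.linalg.norm(f[1]-f[0]),np.linalg.norm(n[1]-n[0]),"ang",np.degrees(np.arctan2(d[1],d[0])),"mid",(fm+nm)/2)
E
```

```text
0 [array([0.44410712, 0.24596774]), array([0.43816735, 0.28606807])] [array([0.5251248 , 0.25919375]), array([0.5194553, 0.2975192])] len 0.08208544211986377 w 0.03874252908585465 0.040537851838409654 ang 8.645107946080735 mid [0.48171364 0.27218719]
0.026 [array([0.44106338, 0.24690893]), array([0.43554219, 0.28418332])] [array([0.5251248 , 0.25919375]), array([0.5194553, 0.2975192])] len 0.08495861357952342 w 0.03874252908585465 0.03768108571294187 ang 8.67233035215163 mid [0.48029642 0.2719513 ]
```

```bash
python3 - <<'E'
from h import *
r=down(np.radians(98.66))
bot.line_to([.4803,.2720,.12],rot=r,max_speed=.2)
bot.line_to([.4803,.2720,.0065],max_speed=.12);st()
bot.set_gripper(0,25);st("grip")
bot.line_to([.4803,.2720,.03],max_speed=.08);st()
bot.line_to([.455,.272,.19],max_speed=.2)
bot.line_to([.455,-.19,.19],rot=down(np.radians(89.8)),max_speed=.25)
c=snap("m_w");st()
E
```

```text
t29.21 p [0.4811 0.2723 0.0074] F [-0.4  0.3 -0.3] M [ 0.02 -0.05 -0.  ] op 0.661
grip t29.65 p [0.4807 0.2723 0.007 ] F [-0.7 -0.5  2.9] M [0.18 0.09 0.02] op 0.436
 t30.09 p [0.4808 0.2721 0.0307] F [-0.7 -0.  -2.3] M [0.06 0.01 0.04] op 0.436
 t33.10 p [ 0.455  -0.1892  0.19  ] F [-0.1 -0.1 -1.6] M [ 0.01 -0.03 -0.03] op 0.434
```

View pics/m_w.png

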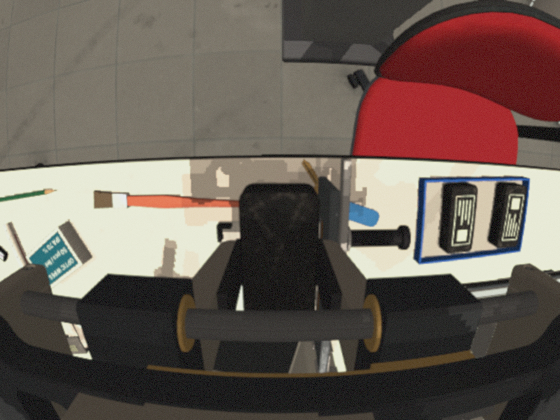

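```bash
python3 - <<'E'
from h import *
bot.line_to([.5144,-.2166,.19],max_speed=.15)
c=snap("n_w");st()
crop(c["pixels"],210,130,360,260,5,"pics/n_w1.png")
crop(cv2.imread("pics/i_w.png"),210,130,360,260,5,"pics/i_w1.png")
E
```

```text
t33.73 p [ 0.5138 -0.2159  0.1897] F [-1.   0.3 -1.9] M [ 0.05 -0.01 -0.02] op 0.433
```

View pics/n_w1.png

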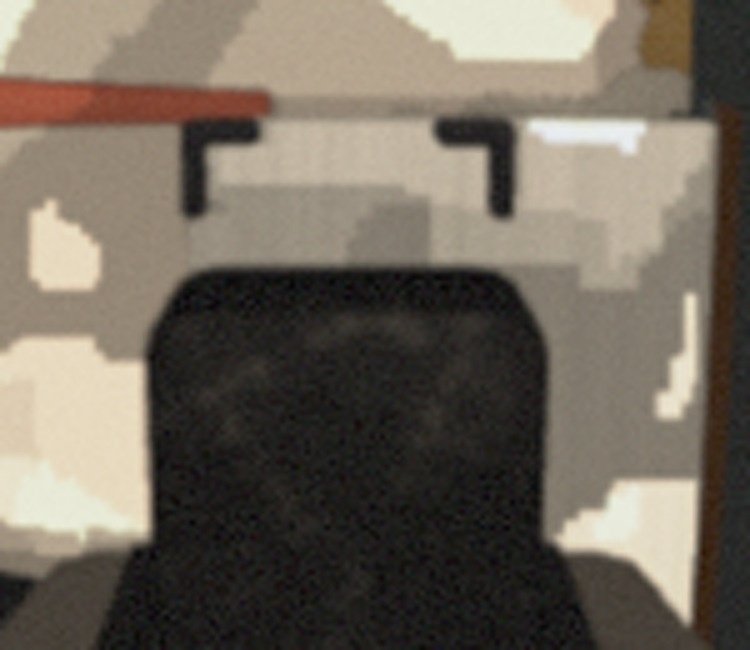

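View pics/i_w1.png

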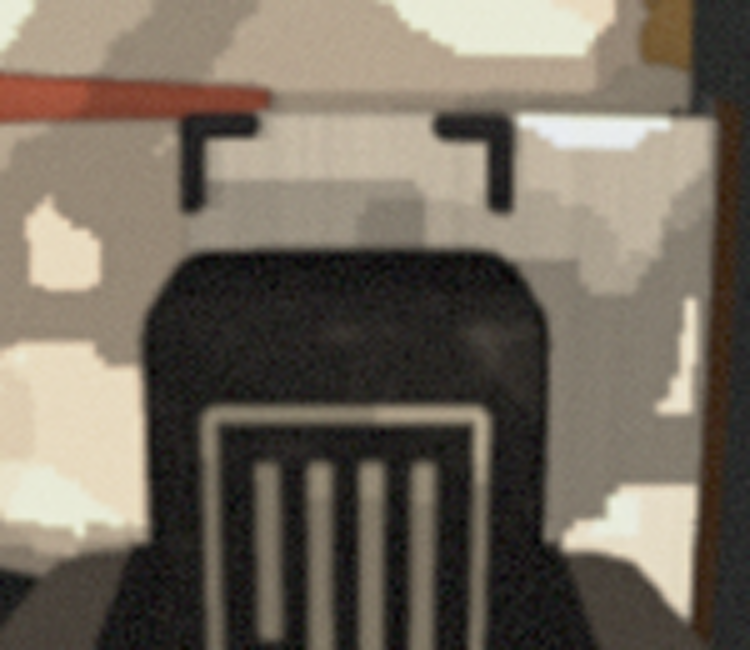

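```bash
python3 - <<'E'
from h import *
o=dict(s=5,o=(210,130))
for n,row,dz,tx in (("n_w",268,.007,.5138),("i_w",250,.0054,.5149)):
    c=np.load(n+".npy",allow_pickle=True).item()
    tz=.1897 if n=="n_w" else .189
    p=cw(c,345,row,tz-dz,**o);print(n,p,"near end rel TCP",p[0]-tx, "centre",p[0]-tx+.0425)
    for x in (182,513): print(" guide",cw(c,x,120 if n=="n_w" else 114,.101,**o))
E
```

```text
n_w [ 0.47434149 -0.21713704  0.1827    ] near end rel TCP -0.039458505708976965 centre 0.0030414942910230378
 guide [ 0.46429695 -0.24313632  0.101     ]
 guide [ 0.46440288 -0.19060154  0.101     ]
i_w [ 0.47305027 -0.21691218  0.1836    ] near end rel TCP -0.0418497261951265 centre 0.000650273804873501
 guide [ 0.46431439 -0.24285169  0.101     ]
 guide [ 0.46426842 -0.19047354  0.101     ]
```

```bash
python3 - <<'E'
from h import *
X,Y=.5125,-.2165
bot.line_to([X,Y,.13],max_speed=.15)
bot.hold(.1);f0=bot.current_contact_force()[2];st()
for z in np.arange(.116,.0959,-.002):
    bot.line_to([X,Y,z],max_speed=.05);f=bot.current_contact_force();st("%.4f"%z)
    if f[2]-f0>2.2: break
E
```

```text
t34.38 p [ 0.5133 -0.2171  0.1316] F [ 0.4 -0.2 -1.4] M [-0.01 -0.04  0.05] op 0.434
0.1160 t34.82 p [ 0.5122 -0.2163  0.1155] F [-0.3  0.1 -2.5] M [-0.01  0.06  0.02] op 0.429
0.1140 t35.07 p [ 0.5125 -0.2165  0.114 ] F [-0.1  0.4 -1.8] M [-0.04  0.05  0.02] op 0.431
0.1120 t35.32 p [ 0.5124 -0.2164  0.1119] F [ 0.3 -0.7 -1.5] M [-0.03 -0.    0.03] op 0.432
0.1100 t35.57 p [ 0.5124 -0.2164  0.1098] F [ 1.3  0.6 -1.4] M [-0.03  0.02 -0.04] op 0.433
0.1080 t35.82 p [ 0.5124 -0.2164  0.1078] F [ 0.6 -1.  -1.3] M [ 0.05  0.03 -0.02] op 0.433
0.1060 t36.07 p [ 0.5124 -0.2165  0.1058] F [ 0.4 -0.1 -0.5] M [ 0.02 -0.02 -0.01] op 0.436
0.1040 t36.32 p [ 0.5124 -0.2164  0.1038] F [-0.7  0.1 -1.9] M [ 0.06 -0.03  0.08] op 0.436
0.1020 t36.57 p [ 0.5124 -0.2164  0.1018] F [-0.5 -0.1 -1.8] M [-0.01  0.03 -0.02] op 0.432
0.1000 t36.82 p [ 0.5124 -0.2164  0.0998] F [-0.2 -0.2 -1.9] M [ 0.04 -0.01  0.01] op 0.432
0.0980 t37.07 p [ 0.5132 -0.2171  0.099 ] F [-1.  -0.6  4.3] M [ 0.01  0.13 -0.  ] op 0.436
```

Contact came at exactly the expected 0.099, below the guide tops, so it is seated. Releasing and checking.

```bash
python3 - <<'E'
from h import *
bot.set_gripper(.6);st()
bot.line_to([.5125,-.2165,.26],max_speed=.2)
bot.line_to([.5745,-.2165,.26],max_speed=.2)
c=snap("o_w");st()
crop(c["pixels"],235,75,375,215,5,"pics/o_w1.png")
E
```

```text
t37.49 p [ 0.5123 -0.2164  0.0977] F [-0.4  0.1 -0.7] M [ 0.    0.07 -0.04] op 0.597
 t38.96 p [ 0.5734 -0.2163  0.2588] F [ 0.5 -1.  -0.1] M [ 0.01 -0.04  0.05] op 0.600
```

View pics/o_w1.png

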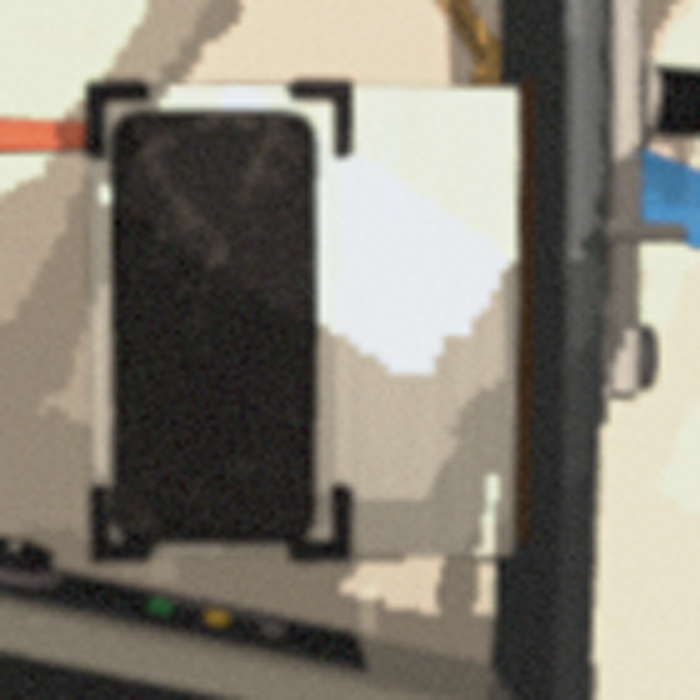

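The plain adapter sits inside all four guides, with black corners at (90..350, 85..560) in the crop and the adapter at 115..315. Regrasping the pin to close.

```bash
python3 - <<'E'
from h import *
p=gp(-.037,-.130,1.36);print(p)
bot.line_to([.5145,-.2165,.26],max_speed=.25)
bot.set_gripper(.30)
bot.goto([.4715,-.1139,.26],down(PSI+np.pi/2-1.36))
bot.line_to([.4715,-.1139,.15],max_speed=.2)
bot.line_to([.4715,-.1139,.106],max_speed=.08);st("down")
bot.set_gripper(0,15);st("grip")
bot.line_to([.4715,-.1139,.117],max_speed=.05);st("lift")
for th in np.linspace(1.36,0,13)[1:]:
    q=gp(-.037,-.130,th)
    bot.line_to([*q,.118],rot=down(PSI+np.pi/2-th),max_speed=.11);st("%.2f"%th)
    if np.linalg.norm(bot.current_contact_force())>40: print("stop");break
snap("p_w")
E
```

```text
[ 0.46982447 -0.11319576]
down t42.83 p [ 0.4718 -0.114   0.1063] F [ 0.7 -0.4  0.2] M [-0.11  0.04  0.01] op 0.301
grip t43.18 p [ 0.4694 -0.1134  0.1063] F [-9.1  1.6  7.1] M [ 0.25  1.71 -0.07] op 0.145
lift t43.55 p [ 0.4703 -0.1133  0.117 ] F [-5.5  1.6 -0.2] M [ 0.15  1.11 -0.04] op 0.145
1.25 t43.84 p [ 0.4671 -0.1285  0.1185] F [ 2.  -0.7 -3.7] M [-0.14 -0.17  0.02] op 0.146
1.13 t44.13 p [ 0.4655 -0.1433  0.1184] F [ 2.2 -0.4 -3.5] M [-0.19 -0.37  0.04] op 0.146
1.02 t44.42 p [ 0.4656 -0.1583  0.1183] F [ 4.2 -0.1 -3. ] M [-0.18 -0.72  0.06] op 0.143
0.91 t44.72 p [ 0.4673 -0.1733  0.1182] F [ 5.4 -0.1 -3.3] M [ 0.01 -0.84  0.01] op 0.149
0.79 t45.01 p [ 0.4708 -0.188   0.1181] F [ 5.   0.6 -3.2] M [ 0.06 -0.9   0.03] op 0.146
0.68 t45.30 p [ 0.4758 -0.2022  0.1181] F [ 5.2  1.7 -2.6] M [ 0.2  -0.84 -0.07] op 0.151
0.57 t45.59 p [ 0.4825 -0.2158  0.118 ] F [ 4.8  1.9 -2.5] M [ 0.22 -0.82 -0.03] op 0.141
0.45 t45.88 p [ 0.4907 -0.2286  0.1179] F [ 4.9  1.7 -1.7] M [ 0.3  -0.87  0.02] op 0.143
0.34 t46.17 p [ 0.5003 -0.2403  0.1178] F [ 4.6  3.1 -2.2] M [ 0.41 -0.74  0.04] op 0.145
0.23 t46.47 p [ 0.5111 -0.251   0.1178] F [ 4.   3.8 -0.8] M [ 0.5 -0.7  0. ] op 0.147
0.11 t46.76 p [ 0.5231 -0.2603  0.1177] F [ 3.4  3.7 -2.1] M [ 0.66 -0.63 -0.02] op 0.146
0.00 t47.05 p [ 0.536  -0.2682  0.1176] F [ 4.2  3.9 -1.9] M [ 0.77 -0.57 -0.07] op 0.148
```

View pics/p_w.png

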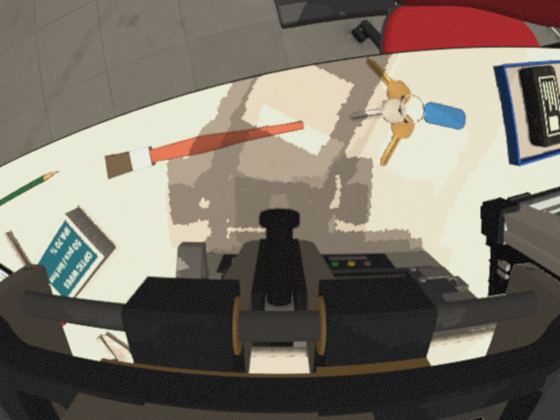

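```bash
python3 - <<'E'
from h import *
q=gp(-.037,-.130,0);r=down(PSI+np.pi/2)
for d in (.002,.004,.006):
    t=q+d*ex; bot.line_to([*t,.118],rot=r,max_speed=.05);bot.hold(.1);st("push%.3f"%d)
    F=np.array(bot.current_contact_force());print("axial F",F[:2]@ex)
    if F[:2]@ex<-6: break
bot.line_to([*t,.107],max_speed=.05);st("lower")
bot.set_gripper(.28);st("rel")
bot.line_to([*q,.107],max_speed=.05)
bot.line_to([*q,.20],max_speed=.15)
bot.line_to([.55,-.26,.23],rot=down(1.36),max_speed=.2)
c=snap("q_w");st()
crop(c["pixels"],195,125,395,275,4,"pics/q_w1.png")
E
```

```text
push0.002 t47.45 p [ 0.5363 -0.2684  0.1171] F [-1.7  5.  -0.8] M [ 0.98  0.26 -0.02] op 0.144
axial F -2.733093685028493
push0.004 t47.80 p [ 0.5364 -0.2685  0.1165] F [-7.3  4.6  1. ] M [1.09 1.26 0.07] op 0.145
axial F -8.078613717885535
lower t48.17 p [ 0.5375 -0.2696  0.1068] F [-5.5  4.7  4.3] M [0.72 1.12 0.03] op 0.149
rel t48.55 p [ 0.5401 -0.2709  0.1072] F [-0.3 -0.1 -0.5] M [-0.03  0.05 -0.  ] op 0.278
 t49.94 p [ 0.5494 -0.2598  0.2285] F [-0.2 -0.4 -0.6] M [ 0.02 -0.03  0.02] op 0.281
```

View pics/q_w1.png

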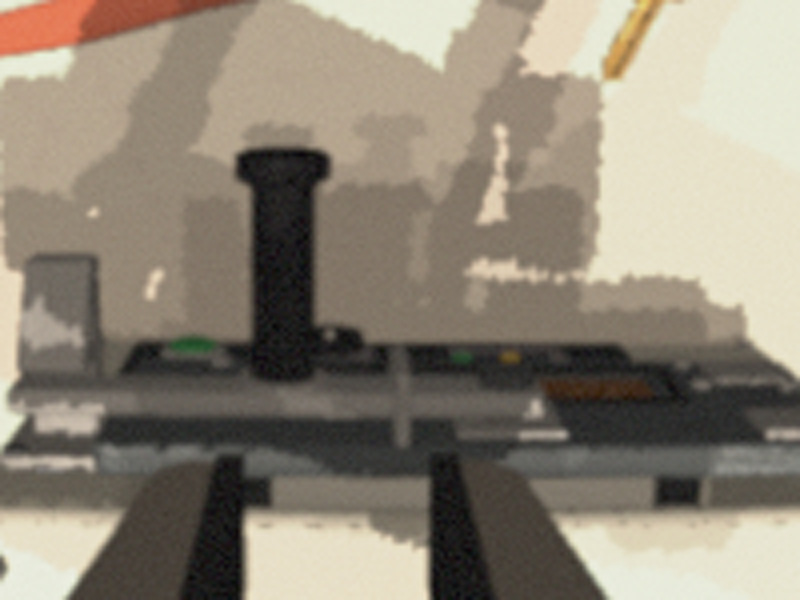

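The view is the same as before the job: knob at (283,150), bar and gate edges within 3 crop pixels (under 1 px in the original). So the gate is shut and the bar is down. Retreating for a final overview.

```bash
python3 - <<'E'
from h import *
bot.line_to([.42,-.22,.28],max_speed=.2)
bot.goto([.36,-.10,.30],down(1.5))
S=bot.read_camera("side");T=bot.read_camera("top");st()
a=S["pixels"][160:320,200:400];b=T["pixels"][120:270,90:430]
cv2.imwrite("pics/r_s.png",cv2.resize(a,None,fx=3.7,fy=3.7,interpolation=cv2.INTER_CUBIC))
cv2.imwrite("pics/r_t.png",cv2.resize(b,None,fx=2.3,fy=2.3,interpolation=cv2.INTER_CUBIC))
E
```

```text
t51.52 p [ 0.3605 -0.1008  0.2995] F [ 0.6 -1.1  0.1] M [ 0.02 -0.01 -0.01] op 0.282
```

View pics/r_s.png

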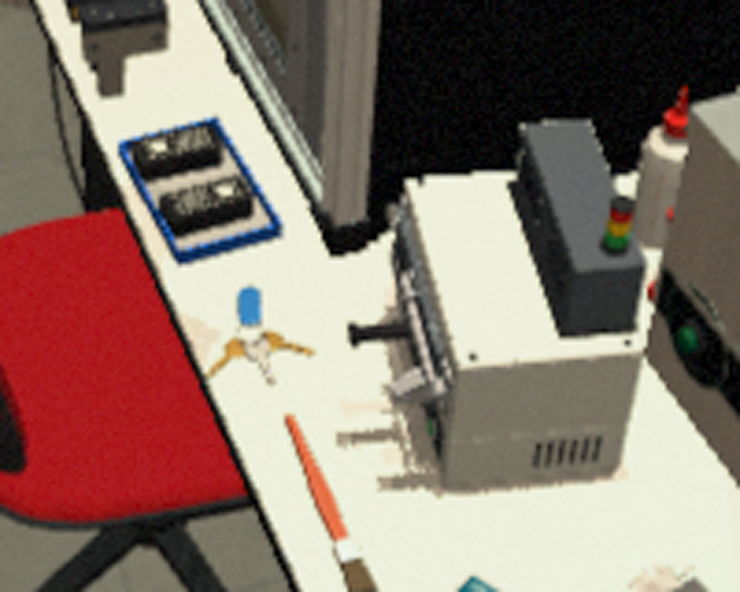

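View pics/r_t.png

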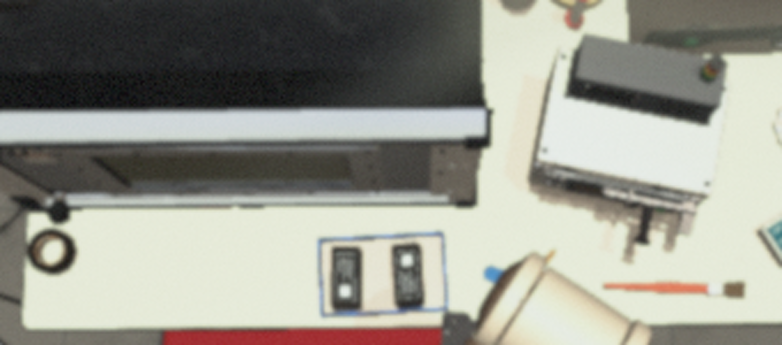

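Both adapters lie in the tray at (345,277) and (408,275), the gate is shut with the pin at (643,225) as at the start, and keys, brush and tape are unmoved. Handing in.

```bash
python3 - <<'E'
from workcell import bot
bot.job_done();print(bot.current_clock())
E
```

```text
the job is handed in; nothing more can be done
the job is handed in; nothing more can be done
```

The job is handed in, about 51.5 s into the 72 s limit; no verdict was reported.

**What I did:**
- Lifted the latch bar by its pin and swung the gate open to about 1.36 rad.
- Laid the finished adapter panel-up in the free half of the tray.
- Laid the plain adapter between the carrier's four guides.
- Swung the gate shut by the pin with the bar raised, then lowered the bar and let go behind the catch.

**Last checks:**
- **Gate and latch:** the close-up after closing matches the one from before opening to within 1 pixel, so the gate is shut and the bar is down.
- **Finished adapter:** it lies flat in the tray, about 3 mm and 33 mm from the tray centre by commanded position.
- **Plain adapter:** when it was let go, touchdown came at the expected height, and the picture shows it inside all four guides, about 1–2 mm off-centre sideways. I could not see it again with the gate shut.
- **Other things:** tape, brush, keys and the adapter already in the tray look unmoved. The carton of wipes was only partly in the last picture but stood in place in the wrist view just before.
- **Forces:** the highest I read was about 12 N.

**Disagreement:** my two estimates of where the plain adapter sat in the jaws differed by 1–2 mm. I aimed between them.

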